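# Secure the store box with hasp and snap hook

### The arm

A 6-joint arm with a two-finger parallel gripper is mounted at the origin on a cart in front of the work surface, level with it; the furniture and walls round the work are solid. World frame = base frame: x ahead of the robot, y to its left, z up, the work surface at z = 0. Lengths are in m, angles in degrees, forces in N, time in s.
With the tool pointing down it reaches from about 0.25 to 0.725 m from the base axis. Payload 9.7 kg.
Tool frame: the origin (TCP) lies at the very end of the fingers, on their centre line; the grasp point (between the pads) lies 19 mm behind it (bot.hold_point_z is the distance from the TCP to the grasp point, in m); z points along the fingers, y is the line along which they close (so a half turn about z gives the same grasp; the last joint's range is limited). The gripper opens to 85 mm and grips with 20 to 120 N. Pads are 22 mm wide; open, the fingers measure 114 mm over their backs; the gripper's body (76 mm by 85 mm) begins 54 mm behind the grasp point. The pads swing forward as they close: fully open they stand 13 mm farther back than shut.
Start: joints at [-69.271, 4.979, 10.078, 95.1, 0, 90], TCP at [0.195, -0.514, 0.231] pointing down, gripper open.
Joint ranges: [-179.16, 179.16], [-48.56, 103.87], [-65.8, 70.77], [-126.05, 130.52], [-82.76, 87.17], [-180, 180]. Speed limits (degrees/s): [127.2, 127.2, 147.25, 180, 180, 180].

### API

Orientations are given as [roll, pitch, yaw] about the fixed x, y, z axes, in that order (R = Rz(yaw) Ry(pitch) Rx(roll)).
In Python, from workcell import bot gives the robot as it stands.
- The arm moves only by the tool play_rows, never from a script. Its argument "targets" is a list of rows, each an object with "grip": the closure in counts, from 0 (fully open) to 255 (shut); "linear": the shift along the world's x, y, z in cm, a list of three; "delta_rot": the turn, a rotation vector about the world's x, y, z in rad, a list of three. A call has 1 to 10 rows; each row is the pose to reach, as a shift and turn from the pose commanded when the call began; what a row does not reach only later rows make up. A row lasts 1/10 s, in which the tool goes at most 50 mm and 8.59 degrees, less where a joint would pass 70% of its speed; a pose out of reach is approached as far as the arm can. A call with a gripper value outside its range is refused whole. The fingers move at their own pace and stop on an object; "force" is the grip in N (left out, the last holds). Time passes only in rows, so rows that repeat a pose let the fingers close. It gives the time, the measured TCP pose, the force, the opening and the grip force at its end, in the units of the state.
- bot.get_obs(): the state, without advancing time (a new reading comes with each control period).
- bot.camera(name): name is "side" or "top" or "wrist"; returns a dict with "color" (480x640x3 uint8, red, green, blue), "range_z" (480x640 float32, m along the optical axis (not along the pixel's ray), 0 where there is no reading), "fov_y" (degrees; the focal length in pixels is half the picture's height over the tangent of half this angle, whatever the lens; pixels are square), "cx", "cy" (the principal point, pixels), "world_to_cam" (4x4, takes a point from world to camera coordinates). Camera axes: x right, y up, looking along -z (the intrinsics and any distortion apply to the point x, -y, -z); pixel columns grow to the right and rows downward; lengths in m; the calibration is good to about 2 mm. The wrist camera is an equidistant fisheye: a pixel r from the principal point sees the ray r / f radians off the axis. A picture is of the moment at which its call begins.
- bot.job_done(): hands the job in; it is judged then, once.
Trained networks look in a picture, given as the dict that the camera call returned (one of the last four; its "shot" number tells which), for a name from the list of things; names that differ only in an ending like _2 or _b are one class to them, and where a whole thing is asked for, a point or a joint stands for the part that bears it (a point fixed in the world has none). Each returns a list of dicts, best first, with "conf" (0 to 1); they miss things now and then, are a little off and sometimes report something else, mostly with a low value. They report only what shows in the picture. A call takes as long as a camera call.
- bot.search_frame(picture, target): "box" ([left, top, right, bottom] in pixels, round what is visible of it).
- bot.trace(picture, target): "pixels" (480x640 bool, what is visible of it) and "box" ([left, top, right, bottom] in pixels, round what is visible of it).
- bot.pinpoint(picture, target): "pixel" ([column, row] in pixels: a listed point, or the origin of a listed thing).
The state is a dict: "time": time; "q": joint angles; "qd": joint speeds; "joint_efforts": joint torques, N m; "ee_pos": TCP position; "tcp_rot": TCP orientation; "wrist_force": force on the tool from outside, world axes, zero at the start; "torque": the same for the moment, N m; "opening": finger opening in m; "grasp_force": force on a finger pad.
Only numpy, scipy, OpenCV 4.12 (cv2) and the standard library are available. Lean on these libraries where they do the work, as an engineer would, in place of code of your own. Each camera call takes 0.05 s, during which the arm holds its last target. There are 200 camera calls.

### The job

Secure the grey steel store box: fold its hasp right down over the staple, then take the snap hook that lies on the lid and press its sprung gate against a leg of the staple until the leg slips in and the gate snaps shut behind it. Prove that it has caught with a steady tug of about 12 N that draws the bend of the hook against that leg; the staple has been bent a little and must never bear more than 16 N. Leave the hook lying there clipped on and the hasp shut, and do not disturb the bottle and the flask.

Things in the scene. Friction and masses are not known exactly. Their poses are not given: they have to be found in the camera images.
- store_box: grey painted steel box on rubber feet, 210 (x) x 180 (y) mm, 90 mm high, standing firm (it does not slide). Origin: centre of its underside; z up, front at -x. Its top is one level plane 90 mm up: a flush lid, and before it a 66 mm deep front ledge that carries the staple.
- staple: fixed U of 7 mm steel rod on a foot plate (50 x 26 x 2 mm) on the front ledge. Origin: centre of the foot, level with the box's top; axes as the box's. Upright legs at x = +14 mm (rear), -14 mm (front); bridge between their tops, underside 29, top 36 mm up. Knocks have bent the rod: from the foot it leans up to 0.22 rad to the box's +y or -y, not measured; it is stiff and bends no further.
- staple_rear_leg (a point): where the axis of the staple's rear leg would be 15 mm above the box's top if the rod were straight; the leg really stands up to 3.3 mm from here along the box's y. Axes as the box's
- staple_front_leg (a point): where the axis of the staple's front leg would be 15 mm above the box's top if the rod were straight; the leg really stands up to 3.3 mm from here along the box's y. Axes as the box's
- hasp (a joint): steel hasp strap on the lid, 36 mm wide, 3 mm thick, 97 mm long, with a slot for the staple 24 to 65 mm from its hinge pin. 0 = folded flat over the staple toward the box's -x (its top then 5 mm above the box's top, its tip 13 mm beyond the front edge); grows as it is lifted, pi/2 = upright. It stays where it is left (hinge friction about 0.06 N m).
- hasp_pin (a point): middle of the hasp's hinge pin (which runs along the box's y), 3.6 mm above the box's top, 44 mm behind the staple's centre; axes as the box's
- hasp_tab (a point): on the upper (outer) face of the hasp's solid tab, 82 mm from the hinge pin, the place to push; the tab reaches from 65 to 97 mm from the pin. z is the face's normal, -x points to the hasp's tip
- snap_hook: loose forged steel snap hook, 0.12 to 0.24 kg, 135 x 44 x 10 mm, flat on the lid. Origin: under the middle of its neck, on the underside; z up, x along its length; all its bars lie in the mid-plane z = 5 mm. Eye at -x. Hook at +x, of 10 mm round stock: spine along y = -21, round bend (inside radius 12 mm about x = 70, y = -4), nose (round end) at x = 66, y = +13. Gate on the +y side.
- hook_neck (a point): middle of the hook's neck (0, 0, 5 mm in the hook's frame; axes as the hook's), the place to grasp: a straight steel block from x = -16 to 16 mm, 14 mm wide in y, 10 mm high
- gate (a joint): gate: 7 mm round bar hinged at x = 24, y = 12 mm of the hook, 37 mm long, free end at the nose. rad: 0 = shut, grows inward, stop 0.70. Sprung: 4 N near the nose starts it, 7 to 9 N for a leg to pass. In the hook's frame a leg's axis comes from +y at x = 50 to 57, passes under the nose at y = 4 to -1 (past -5 it jams), goes in +x, past x = 66 the gate shuts, seated in the bend at x = 78.5, y = -4.
- amber_bottle: amber glass bottle with black cap, 55 mm wide and 99 mm high, standing loose in front of the box, to its right; origin at the centre of its underside, z up. Leave alone.
- alu_flask: small aluminium flask, 60 mm wide and 129 mm high, standing loose to the right; origin at the centre of its underside, z up. Leave alone.

How it is judged (in metres and radians):
On the way, in this order (a step that is already met when the one before it is completed fails the run):
1. the hasp is folded down over the staple (value of joint hasp below 0.08 rad), for 0.2 s.
2. the snap hook's gate is held open by the staple, hasp down (value of joint gate above 0.25 rad and contact force between snap_hook and staple above 1 N and value of joint hasp below 0.15 rad), for 0.05 s.
3. the gate has snapped shut behind a leg and the bend is tugged against that leg with more than 8 N (value of joint gate below 0.08 rad and contact force between snap_hook and staple above 8 N and ((x of staple_rear_leg in the frame of snap_hook between 0.07 and 0.087 m and y of staple_rear_leg in the frame of snap_hook between -0.017 and 0.01 m) or (x of staple_front_leg in the frame of snap_hook between 0.07 and 0.087 m and y of staple_front_leg in the frame of snap_hook between -0.017 and 0.01 m))), for 0.3 s.
At the end, for the whole second after the job is handed in: the hasp lies flat over the staple (within 0.1 rad), and the snap hook lies flat (within 0.35 rad) and at rest on it with one leg of the staple inside the closed loop of the hook, below the staple's bridge, and the gate shut (within 0.08 rad) (value of joint hasp below 0.1 rad and value of joint gate below 0.08 rad and linear speed of snap_hook below 0.02 m/s and angle between snap_hook's own z axis and vertical below 0.35 rad and ((x of staple_rear_leg in the frame of snap_hook between 0.024 and 0.087 m and y of staple_rear_leg in the frame of snap_hook between -0.017 and 0.01 m and z of staple_rear_leg in the frame of snap_hook between -0.008 and 0.022 m) or (x of staple_front_leg in the frame of snap_hook between 0.024 and 0.087 m and y of staple_front_leg in the frame of snap_hook between -0.017 and 0.01 m and z of staple_front_leg in the frame of snap_hook between -0.008 and 0.022 m))); the robot touches nothing.
It fails at once if the staple is strained by the hook (more than 16 N) (contact force between snap_hook and staple above 16 N).
It fails at once if the bottle is pushed aside or upset (distance of amber_bottle from where it was at the start of the episode above 0.02 m or angle between amber_bottle's own z axis and vertical above 0.3 rad).
It fails at once if the flask is pushed aside or upset (distance of alu_flask from where it was at the start of the episode above 0.02 m or angle between alu_flask's own z axis and vertical above 0.3 rad).
It also fails if it takes over 61 s, if anything falls off the work surface, if the arm or the gripper's body presses on something with over 40 N, if the wrist force passes 120 N, or if a joint passes its speed limit or range.

## Working session

There is one attempt and no reset: what is moved stays moved. The work goes in short steps, Python scripts to look and compute and a tool call to move; the robot and the scene stay as the last step left them, time stands still between calls to the robot, and variables do not carry over. Pictures are saved under pics/ and viewed, at most 10 in all, crops included, and the job is handed in when it is done.

Besides the shell and the picture viewer there is one more tool, called after ">>>" as name(argument=value, ...) on one line, values as JSON. play_rows: Moves the arm, as the interface text tells. Its arguments: {"type":"object","properties":{"targets":{"type":"array","items":{"type":"object","properties":{"grip":{"type":"number"},"linear":{"type":"array","items":{"type":"number"}},"delta_rot":{"type":"array","items":{"type":"number"}}}}},"force":{"type":"number"}},"required":["targets"]}

```bash
mkdir -p pics; ls
cat > h.py <<'E'
import numpy as np, cv2
from workcell import bot
def ray_pt(p,u,v,z=None,d=None):
    """pixel -> world, by plane z or by range d (pinhole)"""
    f=240/np.tan(np.radians(p["fov_y"])/2); T=np.linalg.inv(p["world_to_cam"])
    a=(u-p["cx"])/f; b=(v-p["cy"])/f
    if d is not None: return (T@[a*d,-b*d,-d,1])[:3]
    r=T[:3,:3]@[a,-b,-1]; o=T[:3,3]; return o+r*(z-o[2])/r[2]
def save(p,n): cv2.imwrite("pics/"+n,cv2.cvtColor(p["color"],cv2.COLOR_RGB2BGR))
E
python3 - <<'E'
from h import *
print(bot.get_obs())
for n in["top","side"]:
    p=bot.camera(n); save(p,n+"1.png"); print(n,p["fov_y"],p["cx"],p["cy"],np.linalg.inv(p["world_to_cam"]).round(3).tolist())
    for t in["store_box","staple","staple_rear_leg","staple_front_leg","hasp_pin","hasp_tab","snap_hook","hook_neck","gate","amber_bottle","alu_flask"]:
        for r in bot.pinpoint(p,t)[:1]:
            u,v=r["pixel"]; d=p["range_z"][int(v),int(u)]
            print(t,np.round([u,v],1),round(r["conf"],2),ray_pt(p,u,v,d=d).round(4) if d else None)
E
```

```text
pics
{'time': 0.0, 'q': array([-6.92714949e+01,  5.01125785e+00,  1.00344320e+01,  9.51009580e+01,
       -1.11987412e-03,  8.99996726e+01]), 'qd': array([0.01637705, 0.042466  , 0.04959685, 0.01917872, 0.07872586,
       0.01919919]), 'joint_efforts': array([ 6.63362644e-04, -5.20389819e+01,  4.64806831e+01,  1.62132690e-02,
        4.04433308e-05, -1.31137895e-05]), 'ee_pos': array([ 0.194577  , -0.51417509,  0.23058137]), 'tcp_rot': array([-1.79922216e+02,  1.11942857e-03,  2.07288340e+01]), 'wrist_force': array([0.52698112, 0.79426434, 0.26837292]), 'torque': array([0.00589182, 0.02820587, 0.01365558]), 'grasp_force': 0.0, 'opening': 0.08560708116922644}
top 56.91546688315185 318.7453806815018 245.53844126046485 [[0.098, 0.974, -0.206, 0.346], [-0.995, 0.096, -0.019, 0.05], [0.002, 0.207, 0.978, 0.946], [0.0, 0.0, 0.0, 1.0]]
store_box [208.7 276.7] 0.81 [0.4431 0.2729 0.0919]
staple [189.6 301.3] 0.62 [0.3925 0.3025 0.0911]
staple_rear_leg [188.  294.9] 0.9 [0.4035 0.304  0.1027]
staple_front_leg [183.2 307.8] 0.81 [0.3783 0.3069 0.1101]
hasp_pin [190.2 284.6] 0.83 [0.4247 0.3073 0.0881]
hasp_tab [177. 271.] 0.43 [0.448  0.3357 0.0925]
snap_hook [222.9 244.9] 0.66 [0.5064 0.252  0.1021]
hook_neck [220. 244.] 0.75 [0.5078 0.2581 0.1011]Traceback (most recent call last):
  File "<stdin>", line 6, in <module>
ValueError: it knows: alu_flask, amber_bottle, hasp_pin, hasp_tab, hook_neck, snap_hook, staple, staple_front_leg, staple_rear_leg, store_box
```

Run:
```python
from h import *
for n in["top","side"]:
    p=bot.camera(n); save(p,n+"1.png"); print(n,p["fov_y"],p["cx"],p["cy"],np.linalg.inv(p["world_to_cam"]).round(3).tolist())
    for t in["store_box","staple","staple_rear_leg","staple_front_leg","hasp_pin","hasp_tab","snap_hook","hook_neck","amber_bottle","alu_flask"]:
        for r in bot.pinpoint(p,t)[:1]:
            u,v=r["pixel"]; d=p["range_z"][int(v),int(u)]
            print(t,np.round([u,v],1),round(r["conf"],2),ray_pt(p,u,v,d=d).round(4) if d else None)
    if n=="top":
        cv2.imwrite("pics/topc.png",cv2.resize(cv2.cvtColor(p["color"][190:390,110:375],cv2.COLOR_RGB2BGR),None,fx=3,fy=3,interpolation=cv2.INTER_CUBIC))
```

```text
top 56.91546688315185 318.7453806815018 245.53844126046485 [[0.098, 0.974, -0.206, 0.346], [-0.995, 0.096, -0.019, 0.05], [0.002, 0.207, 0.978, 0.946], [0.0, 0.0, 0.0, 1.0]]
store_box [206.9 275.2] 0.57 [0.4458 0.2771 0.0905]
staple [189.  301.5] 0.68 [0.3918 0.3028 0.0936]
staple_rear_leg [187.7 295.8] 0.98 [0.4017 0.3039 0.104 ]
staple_front_leg [183.2 308.3] 0.67 [0.3773 0.3066 0.1103]
hasp_pin [190.4 281.8] 0.82 [0.4296 0.3063 0.0931]
hasp_tab [176.7 269.3] 0.52 [0.4516 0.3377 0.0898]
snap_hook [189.4 283.3] 0.67 [0.4267 0.3081 0.0919]
hook_neck [216.7 245. ] 0.79 [0.5052 0.2643 0.1009]
amber_bottle [312.6 320.9] 0.78 [0.3783 0.0635 0.0999]
alu_flask [430.3 223.8] 0.82 [ 0.591  -0.1502  0.0931]
side 55.5392251137135 320.59204241388517 241.54040311265496 [[-0.989, 0.089, -0.121, 0.395], [-0.149, -0.666, 0.731, 0.684], [-0.016, 0.74, 0.672, 0.659], [0.0, 0.0, 0.0, 1.0]]
store_box [326.7 384. ] 0.86 [0.4457 0.3533 0.0899]
staple [371.  359.7] 0.72 [0.3878 0.3064 0.0906]
staple_rear_leg [359.1 354.1] 0.92 [0.4053 0.3107 0.1074]
staple_front_leg [379.7 352.9] 0.6 [0.3771 0.3138 0.1206]
hasp_pin [338.3 346.4] 0.89 [0.4342 0.3183 0.131 ]
hasp_tab [343.3 316.5] 0.65 [0.4292 0.3109 0.188 ]
snap_hook [291.8 326.4] 0.68 [0.5109 0.2701 0.099 ]
hook_neck [295.1 325.6] 0.88 [0.5063 0.2674 0.0983]
amber_bottle [377.3 284. ] 0.77 [0.3865 0.102  0.0303]
alu_flask [339.9 349.8] 0.18 [0.4319 0.3191 0.1246]
```

View pics/topc.png

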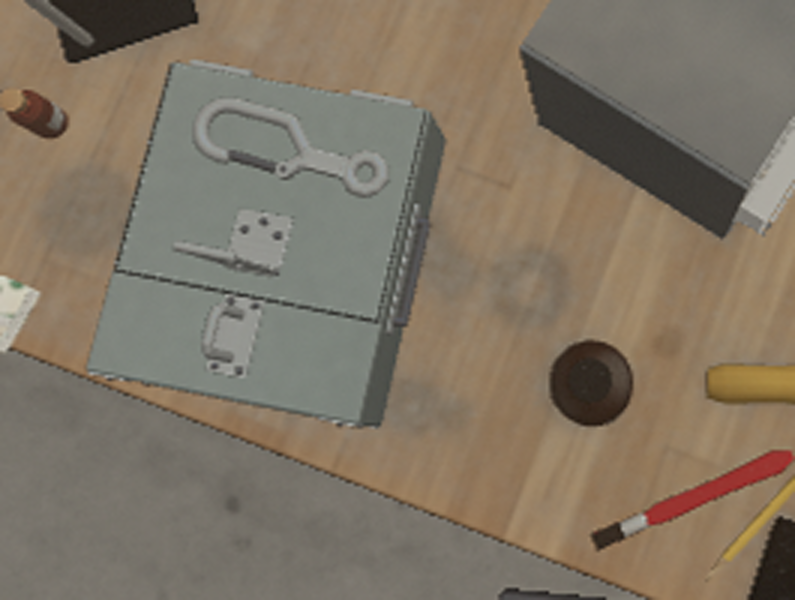

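View pics/side1.png

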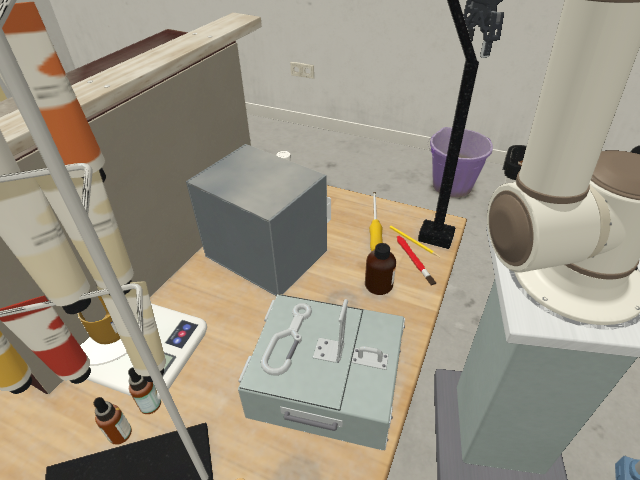

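The top crop shows the box, with the staple at about (230,340), the upright hasp at (175–290, 210–270), and the hook on the lid with its eye on the right, bend on the left and gate toward the front. The side view confirms the hasp is upright, with the bottle about 0.2 m to the box's right. Next I'll measure from the point clouds.

```bash
cat >> h.py <<'E'
def cloud(p,mask=None):
    f=240/np.tan(np.radians(p["fov_y"])/2); T=np.linalg.inv(p["world_to_cam"])
    v,u=np.mgrid[:480,:640]; d=p["range_z"]; m=(d>0) if mask is None else (d>0)&mask
    P=np.stack([(u-p["cx"])/f*d,-(v-p["cy"])/f*d,-d,np.ones_like(d)],-1)[m]
    return (P@T.T)[:,:3]
E
python3 - <<'E'
from h import *
C={}
for n in["top","side"]:
    p=bot.camera(n); C[n]=cloud(p); c=C[n]
    m=(abs(c[:,2]-0.09)<0.006)&(abs(c[:,0]-.44)<.18)&(abs(c[:,1]-.28)<.18)
    q=c[m]; r=cv2.minAreaRect((q[:,:2]*1000).astype(np.float32)); print(n,"top plane z",np.median(q[:,2]),r)
    for t in["store_box","staple","hasp_pin","snap_hook"]:
        for r in bot.trace(p,t)[:1]:
            k=cv2.erode(r["pixels"].astype(np.uint8),np.ones((1,1)))>0
            c=cloud(p,k); m=(c[:,2]>.097)
            if t=="store_box": m=abs(c[:,2]-.09)<.006
            q=c[m]
            if len(q)<4: print(t,len(q));continue
            print(t,round(r["conf"],2),len(q),q.mean(0).round(4),cv2.minAreaRect((q[:,:2]*1000).astype(np.float32)), "z",np.percentile(q[:,2],[0,50,100]).round(3))
    np.save(n+".npy",C[n])
# obstacles near
for n in C:
    c=C[n]; m=(c[:,2]>.06)&(c[:,0]>.1)&(c[:,0]<.9)&(abs(c[:,1])<.6)
    b=np.unique(np.c_[(c[m,:2]*10).round()/10],axis=0)
    print(n,[(x.round(1).tolist(),c[m][np.all((c[m,:2]*10).round()/10==x,1),2].max().round(2)) for x in b])
E
```

```text
top top plane z 0.09069496631929935 ((463.109619140625, 249.19094848632812), (279.7759094238281, 234.78421020507812), 84.72168731689453)
store_box 0.48 308 [0.3921 0.305  0.0924] ((392.3590087890625, 310.15252685546875), (35.92628479003906, 50.30899429321289), 85.35137176513672) z [0.087 0.092 0.096]
staple 0.55 113 [0.3918 0.3093 0.1178] ((392.09808349609375, 309.25775146484375), (12.013137817382812, 34.462059020996094), 85.01144409179688) z [0.097 0.121 0.129]
hasp_pin 0.66 102 [0.3913 0.3089 0.1171] ((392.0569763183594, 308.7864685058594), (11.067024230957031, 34.462059020996094), 85.01144409179688) z [0.097 0.121 0.129]
snap_hook 0.71 599 [0.5151 0.2878 0.0999] ((516.6111450195312, 286.7548828125), (132.8419952392578, 42.513607025146484), 81.05410766601562) z [0.097 0.1   0.105]
side top plane z 0.09049867461795574 ((487.5040283203125, 246.43548583984375), (280.3296813964844, 287.5125732421875), 84.90015411376953)
store_box 0.86 13654 [0.4486 0.3133 0.0905] ((456.1510925292969, 298.94207763671875), (181.56629943847656, 215.11099243164062), 84.71786499023438) z [0.084 0.09  0.096]
[... 2979 characters left out ...]
, np.float64(0.38)), ([0.7, -0.2], np.float64(0.38)), ([0.7, -0.1], np.float64(0.38)), ([0.7, -0.0], np.float64(0.38)), ([0.7, 0.1], np.float64(0.19)), ([0.7, 0.4], np.float64(0.57)), ([0.7, 0.5], np.float64(0.33)), ([0.8, -0.2], np.float64(0.38)), ([0.8, -0.1], np.float64(0.38)), ([0.8, 0.0], np.float64(0.38)), ([0.8, 0.1], np.float64(0.38)), ([0.8, 0.2], np.float64(0.38)), ([0.8, 0.3], np.float64(0.36)), ([0.8, 0.4], np.float64(0.31)), ([0.8, 0.5], np.float64(0.26)), ([0.9, -0.2], np.float64(0.36)), ([0.9, -0.1], np.float64(0.36)), ([0.9, -0.0], np.float64(0.38)), ([0.9, 0.1], np.float64(0.38)), ([0.9, 0.2], np.float64(0.38)), ([0.9, 0.3], np.float64(0.38)), ([0.9, 0.4], np.float64(0.22))]
```

Run:
```python
import numpy as np
for n in["top","side"]:
    c=np.load(n+".npy"); m=(c[:,0]>.0)&(c[:,0]<.65)&(c[:,1]>-.75)&(c[:,1]<.05)
    for z in np.arange(0.02,.8,.06):
        q=c[m&(abs(c[:,2]-z)<.03)]
        b,k=np.unique((q[:,:2]*20).round()/20,axis=0,return_counts=True)
        if z>.1 or 1: print(n,round(z,2),[tuple(x.tolist()) for x,y in zip(b,k) if y>8][:14] if z>.05 else "")
```

```text
top 0.02 
top 0.08 [(0.25, -0.05), (0.3, -0.05), (0.5, -0.05), (0.5, -0.0), (0.5, 0.05), (0.55, -0.1), (0.55, -0.05), (0.55, -0.0), (0.55, 0.05), (0.6, -0.2), (0.6, -0.15), (0.6, -0.1), (0.6, -0.05), (0.65, -0.15)]
top 0.14 [(0.15, -0.0), (0.2, 0.0), (0.2, 0.05), (0.25, -0.05), (0.3, -0.05), (0.5, -0.05), (0.5, 0.0), (0.5, 0.05), (0.55, -0.05), (0.55, 0.05), (0.6, -0.2), (0.6, -0.15), (0.6, -0.1), (0.6, -0.05)]
top 0.2 [(0.15, 0.0), (0.2, 0.0), (0.2, 0.05), (0.25, -0.05), (0.3, -0.05), (0.5, 0.0), (0.5, 0.05), (0.55, -0.05), (0.55, -0.0), (0.55, 0.05), (0.6, -0.05), (0.6, 0.0), (0.6, 0.05), (0.65, -0.1)]
top 0.26 [(0.15, -0.0), (0.2, 0.0), (0.2, 0.05), (0.25, -0.05), (0.3, -0.05)]
top 0.32 [(0.15, 0.0), (0.2, 0.0), (0.2, 0.05), (0.25, -0.05), (0.3, -0.05)]
top 0.38 [(0.2, 0.0), (0.2, 0.05), (0.25, -0.1), (0.25, -0.05), (0.3, -0.1), (0.3, -0.05)]
top 0.44 [(0.3, -0.1), (0.3, -0.05)]
top 0.5 [(0.3, -0.1), (0.35, -0.1)]
top 0.56 [(0.35, -0.1), (0.4, -0.1)]
top 0.62 [(0.35, -0.1), (0.4, -0.15), (0.4, -0.1)]
top 0.68 [(0.4, -0.15), (0.4, -0.1), (0.45, -0.15), (0.45, -0.1)]
top 0.74 []
top
[... 378 characters left out ...]
0.5, 0.0), (0.5, 0.05), (0.55, -0.05), (0.55, 0.0), (0.55, 0.05), (0.6, -0.05), (0.6, -0.0), (0.6, 0.05), (0.65, -0.1)]
side 0.26 [(0.0, -0.05), (0.0, 0.0), (0.0, 0.05), (0.05, -0.05), (0.05, 0.0), (0.05, 0.05), (0.15, -0.45), (0.2, -0.55), (0.2, -0.45), (0.2, 0.05), (0.25, -0.05), (0.3, -0.05)]
side 0.32 [(0.15, -0.45), (0.2, -0.55), (0.2, -0.5), (0.2, -0.45), (0.2, 0.05), (0.25, -0.55), (0.25, -0.05), (0.3, -0.05)]
side 0.38 [(0.15, -0.5), (0.2, -0.5), (0.2, 0.0), (0.2, 0.05), (0.25, -0.05), (0.3, -0.1), (0.3, -0.05)]
side 0.44 [(0.1, 0.05), (0.2, 0.0), (0.2, 0.05), (0.3, -0.1), (0.3, -0.05)]
side 0.5 [(0.2, 0.0), (0.2, 0.05)]
side 0.56 []
side 0.62 []
side 0.68 []
side 0.74 []
side 0.8 []
```

View pics/top1.png

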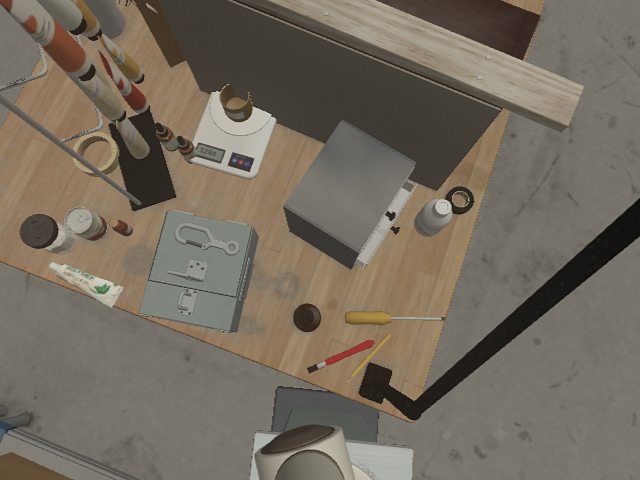

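The top view shows a lamp post at about (400,400), roughly (0.28,-0.06) in world coordinates and leaning outward. It stands in the arm's path, so I'll lift and retract before swinging past it.

>>> play_rows(targets=[{"linear":[0,0,4],"delta_rot":[0,0,0],"grip":255},{"linear":[-1,2.5,8],"delta_rot":[0,0,0],"grip":255},{"linear":[-2,5.2,12],"delta_rot":[0,0,0],"grip":255},{"linear":[-3,8,16],"delta_rot":[0,0,0],"grip":255},{"linear":[-4.2,11,20],"delta_rot":[0,0,0],"grip":255},{"linear":[-5.4,14,24],"delta_rot":[0,0,0],"grip":255},{"linear":[-6.6,17.5,27],"delta_rot":[0,0,0],"grip":255},{"linear":[-8,21,30],"delta_rot":[0,0,0],"grip":255},{"linear":[-9.5,25,32],"delta_rot":[0,0,0],"grip":255},{"linear":[-9.5,25,32],"delta_rot":[0,0,0],"grip":255}])

```text
time: 3.05
ee_pos: [0.1011, -0.2683, 0.5214]
tcp_rot: [177.6, 0.0, 20.7]
wrist_force: [0.4, -0.6, 0.1]
opening: 0.0003
grasp_force: 0.0
```

Run:
```python
from h import *
o=bot.get_obs();print(o["q"].round(1),o["ee_pos"].round(3),o["tcp_rot"].round(1))
p=bot.camera("side");save(p,"side2.png")
a0=np.degrees(np.arctan2(o["ee_pos"][1],o["ee_pos"][0]));r=np.hypot(*o["ee_pos"][:2])
for i,a in enumerate(np.linspace(a0,37,14)[1:]):
    print((100*(r*np.array([np.cos(np.radians(a)),np.sin(np.radians(a))])-o["ee_pos"][:2])).round(1),round(a))
```

```text
[-69.3 -11.9  30.9 130.5  -0.   89.9] [ 0.101 -0.268  0.521] [177.6   0.   20.7]
[3.7 1.7] -61
[7.1 3.9] -53
[10.2  6.6] -45
[12.9  9.7] -37
[15.1 13.2] -28
[16.8 16.9] -20
[17.9 20.8] -12
[18.5 24.9] -4
[18.5 29. ] 4
[17.9 33. ] 12
[16.7 36.9] 21
[15.  40.7] 29
[12.8 44.1] 37
```

View pics/side2.png

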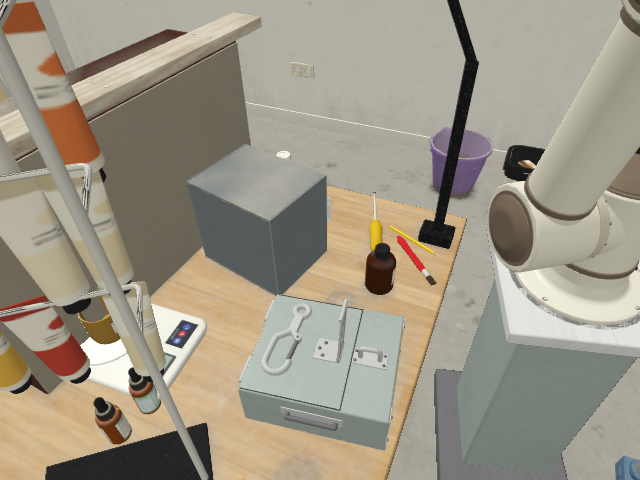

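>>> play_rows(targets=[{"linear":[3.7,1.7,0],"delta_rot":[0,0,-0.04],"grip":255},{"linear":[7.1,3.9,0],"delta_rot":[0,0,-0.08],"grip":255},{"linear":[10.2,6.6,0],"delta_rot":[0,0,-0.12],"grip":255},{"linear":[12.9,9.7,0],"delta_rot":[0,0,-0.16],"grip":255},{"linear":[15.1,13.2,0],"delta_rot":[0,0,-0.2],"grip":255},{"linear":[16.8,16.9,0],"delta_rot":[0,0,-0.24],"grip":255},{"linear":[17.9,20.8,0],"delta_rot":[0,0,-0.28],"grip":255},{"linear":[18.5,24.9,0],"delta_rot":[0,0,-0.32],"grip":255},{"linear":[18.5,29,0],"delta_rot":[0,0,-0.36],"grip":255},{"linear":[17.9,33,0],"delta_rot":[0,0,-0.4],"grip":255}])

```text
time: 4.1
ee_pos: [0.2859, 0.0028, 0.5077]
tcp_rot: [-179.8, -0.2, 0.5]
wrist_force: [-0.2, -0.7, -0.1]
opening: -0.0001
grasp_force: 0.0
```

>>> play_rows(targets=[{"linear":[1,4.5,0],"delta_rot":[0,0,-0.02],"grip":255},{"linear":[3,9,0],"delta_rot":[0,0,-0.04],"grip":255},{"linear":[5,13,-1],"delta_rot":[0,0,-0.054],"grip":255},{"linear":[7.5,16,-4],"delta_rot":[0,0,-0.054],"grip":255},{"linear":[11,19,-7],"delta_rot":[0,0,-0.054],"grip":255},{"linear":[14.5,21.5,-10],"delta_rot":[0,0,-0.054],"grip":255},{"linear":[18,23.5,-13],"delta_rot":[0,0,-0.054],"grip":255},{"linear":[19.5,23.5,-17],"delta_rot":[0,0,-0.054],"grip":255},{"linear":[19.5,23.5,-17],"delta_rot":[0,0,-0.054],"grip":255},{"linear":[19.5,23.5,-17],"delta_rot":[0,0,-0.054],"grip":255}])

```text
time: 5.1
ee_pos: [0.429, 0.0086, 0.3941]
tcp_rot: [-178.0, -0.3, -0.1]
wrist_force: [0.1, -0.3, -0.3]
opening: 0.0
grasp_force: 0.0
```

Run:
```python
from h import *
p=bot.camera("wrist");save(p,"w1.png");print(p["fov_y"],p["cx"],p["cy"])
for t in["staple","staple_rear_leg","staple_front_leg","hasp_pin","hasp_tab","hook_neck"]:
    for r in bot.pinpoint(p,t)[:1]:
        print(t,np.round(r["pixel"],1),round(r["conf"],2))
```

```text
65.70646984690485 311.34182272687434 237.71354715310954
staple [110.2 224. ] 0.58
staple_rear_leg [103.1 212.6] 0.81
staple_front_leg [103.6 234.3] 0.8
hasp_tab [ 67.  205.7] 0.88
hook_neck [126.9 136.7] 0.71
```

View pics/w1.png

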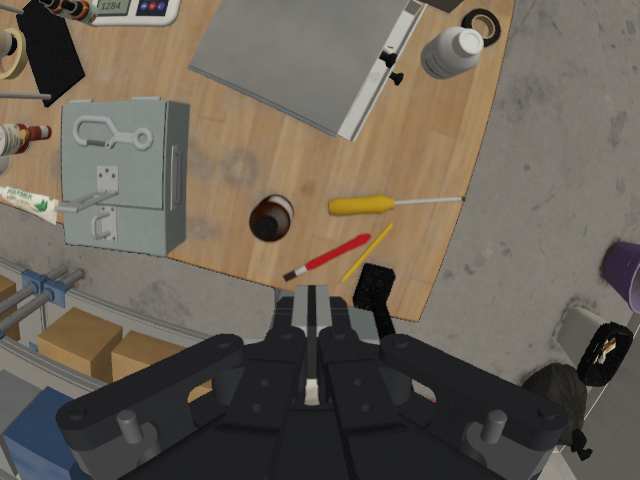

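The wrist view shows the box at left (60–190, 100–250), but the arm's y motion has stalled. I'll check the joint state.

Run:
```python
from h import *
o=bot.get_obs()
for k in o: print(k,np.round(o[k],2))
p=bot.camera("top");save(p,"top2.png")
```

```text
time 5.45
q [-1.3000e-01 -4.5600e+00  1.9930e+01  1.1402e+02  2.0400e+00  1.7994e+02]
qd [ 0.17 -0.24  0.   -0.21 -0.01  0.07]
joint_efforts [ -0.06 -35.58  40.97  -0.13   0.11   0.  ]
ee_pos [0.43 0.01 0.4 ]
tcp_rot [-1.7796e+02 -4.8000e-01 -7.0000e-02]
wrist_force [-0.21  0.19  0.49]
torque [-0.02 -0.03 -0.01]
grasp_force 0.0
opening -0.0
```

View pics/top2.png

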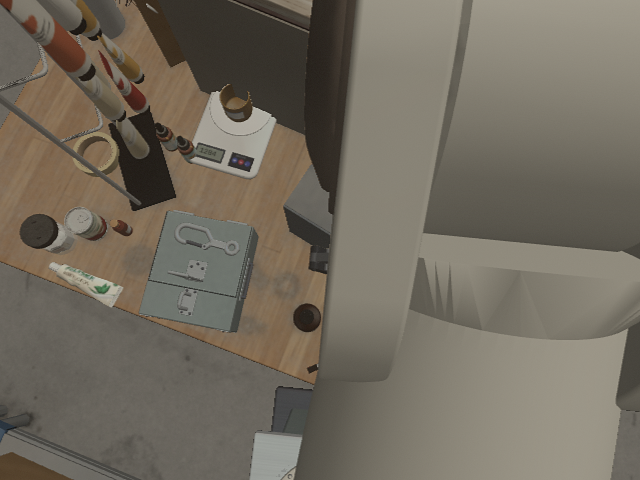

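Joint 6 reached its 180° limit, since q6 = q1 − yaw + 180. I'll turn the yaw positive instead.

>>> play_rows(targets=[{"linear":[0,0,0],"delta_rot":[0,0,0.14],"grip":255},{"linear":[0,0,0],"delta_rot":[0,0,0.28],"grip":255},{"linear":[0,0,0],"delta_rot":[0,0,0.42],"grip":255},{"linear":[0,0,0],"delta_rot":[0,0,0.56],"grip":255},{"linear":[0,0,0],"delta_rot":[0,0,0.7],"grip":255},{"linear":[0,0,0],"delta_rot":[0,0,0.7],"grip":255}])

```text
time: 6.1
ee_pos: [0.4275, 0.0094, 0.3973]
tcp_rot: [-178.0, -0.4, 40.2]
wrist_force: [-0.4, -0.3, -0.4]
opening: 0.0003
grasp_force: 0.0
```

>>> play_rows(targets=[{"linear":[0,4,0],"delta_rot":[-0.027,-0.0225,0],"grip":255},{"linear":[0,6,0],"delta_rot":[-0.027,-0.0225,0],"grip":255}])

```text
time: 6.3
ee_pos: [0.4273, 0.0705, 0.3974]
tcp_rot: [180.0, -0.5, 39.7]
wrist_force: [0.4, -0.9, -1.2]
opening: 0.0003
grasp_force: 0.0
```

>>> play_rows(targets=[{"linear":[0,3,0],"delta_rot":[0,0,0.14],"grip":255},{"linear":[0,6,0],"delta_rot":[0,0,0.28],"grip":255},{"linear":[1,9,0],"delta_rot":[0,0,0.42],"grip":255},{"linear":[2,12,0],"delta_rot":[0,0,0.56],"grip":255},{"linear":[3,15,0],"delta_rot":[0,0,0.7],"grip":255},{"linear":[4,18,-1],"delta_rot":[0,0,0.84],"grip":255},{"linear":[5,21,-2],"delta_rot":[0,0,0.98],"grip":255},{"linear":[5,22.7,-4],"delta_rot":[0,0,1.12],"grip":255},{"linear":[5,22.7,-6],"delta_rot":[0,0,1.26],"grip":255},{"linear":[5,22.7,-8],"delta_rot":[0,0,1.4],"grip":255}])

```text
time: 7.3
ee_pos: [0.4776, 0.2972, 0.3159]
tcp_rot: [-180.0, -0.4, 120.4]
wrist_force: [0.8, -0.2, 0.2]
opening: 0.0001
grasp_force: 0.0
```

>>> play_rows(targets=[{"linear":[0,0,-2],"delta_rot":[0,0,0.14],"grip":255},{"linear":[0,0,-3],"delta_rot":[0,0,0.28],"grip":255},{"linear":[0,0,-4],"delta_rot":[0,0,0.42],"grip":255},{"linear":[0,0,-5],"delta_rot":[0,0,0.56],"grip":255},{"linear":[0,0,-6],"delta_rot":[0,0,0.7],"grip":255},{"linear":[0,0,-7],"delta_rot":[0,0,0.84],"grip":255},{"linear":[0,0,-7],"delta_rot":[0,0,0.947],"grip":255},{"linear":[0,0,-7],"delta_rot":[0,0,0.947],"grip":255},{"linear":[0,0,-7],"delta_rot":[0,0,0.947],"grip":255}])

```text
time: 8.2
ee_pos: [0.4777, 0.2965, 0.2472]
tcp_rot: [-180.0, -0.4, 174.2]
wrist_force: [0.1, -0.6, -0.1]
opening: -0.0002
grasp_force: 0.0
```

Run:
```python
from h import *
o=bot.get_obs();print(o["q"].round(1),o["ee_pos"].round(4),o["tcp_rot"].round(2))
p=bot.camera("wrist");cv2.imwrite("pics/w2.png",cv2.cvtColor(p["color"],cv2.COLOR_RGB2BGR))
```

```text
[31.7  7.4 14.5 97.4  0.2 37.5] [0.4777 0.2965 0.2472] [-179.99   -0.35  174.23]
```

View pics/w2.png

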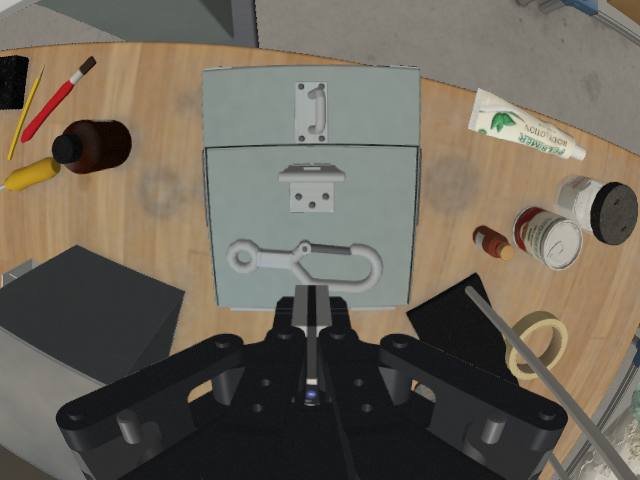

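The wrist view is aligned with the box. The staple foot is at (295–326, 82–143) with its rod leaning right (+y), the hasp is edge-on at (278–345, 165–182), and the hook is at (228–383, 238–290).

```bash
cat >> h.py <<'E'
def wpt(p,u,v,z):
    """fisheye pixel -> world on plane z"""
    f=240/np.tan(np.radians(p["fov_y"])/2); a=np.array([u-p["cx"],v-p["cy"]]); r=np.hypot(*a); t=r/f
    d=np.array([a[0]/r*np.sin(t),-a[1]/r*np.sin(t),-np.cos(t)]); T=np.linalg.inv(p["world_to_cam"])
    w=T[:3,:3]@d; o=T[:3,3]; return o+w*(z-o[2])/w[2]
def wcloud(p,m):
    f=240/np.tan(np.radians(p["fov_y"])/2); v,u=np.nonzero(m&(p["range_z"]>0)); d=p["range_z"][v,u]
    a=u-p["cx"]; b=v-p["cy"]; r=np.hypot(a,b)+1e-9; t=np.tan(r/f)/r
    P=np.stack([a*t*d,-b*t*d,-d,np.ones_like(d)],-1); return (P@np.linalg.inv(p["world_to_cam"]).T)[:,:3]
E
python3 - <<'E'
from h import *
p=bot.camera("wrist")
for n,u,v,z in[("boxFL",203,70,.09),("boxFR",419,66,.09),("boxRL",218,305,.09),("boxRR",410,303,.09),("footFR",295,82,.092),("footFL",326,82,.092),("footRR",295,143,.092),("footRL",326,143,.092)]:
    print(n,wpt(p,u,v,z).round(4))
m=np.zeros((480,640),bool); m[70:150,285:340]=1; c=wcloud(p,m)
q=c[c[:,2]<.097]; print("foot/ledge",np.median(q[:,2]))
ex=np.array([.9957,-.0924]); ey=np.array([.0924,.9957]); S=np.array([.391,.304])
for a,b in[(.097,.108),(.108,.118),(.118,.13)]:
    q=c[(c[:,2]>a)&(c[:,2]<b)]; 
    if len(q): e=(q[:,:2]-S); print(a,len(q),"sx",np.percentile(e@ex,[0,50,100]).round(4),"sy",np.percentile(e@ey,[0,50,100]).round(4),q[:,2].mean())
m[:]=0; m[225:285,222:390]=1; c=wcloud(p,m); q=c[(c[:,2]>.097)&(c[:,2]<.106)]; print(cv2.minAreaRect((q[:,:2]*1000).astype(np.float32)),q.mean(0))
m[:]=0; m[155:190,270:350]=1; c=wcloud(p,m); q=c[c[:,2]>.13]; print(len(q),q.mean(0),q.max(0),q.min(0))
for t in["staple","staple_rear_leg","staple_front_leg","hasp_pin","hook_neck","store_box"]:
    for r in bot.pinpoint(p,t)[:1]:
        z={"staple":.09,"hasp_pin":.0936,"hook_neck":.095,"store_box":0}.get(t,.105); print(t,np.round(r["pixel"],1),round(r["conf"],2),wpt(p,*r["pixel"],z).round(4))
E
```

```text
boxFL [0.3422 0.2205 0.09  ]
boxFR [0.3564 0.3961 0.09  ]
boxRL [0.5479 0.2027 0.09  ]
boxRR [0.5636 0.3782 0.09  ]
footFR [0.3637 0.2942 0.092 ]
footFL [0.3662 0.3185 0.092 ]
footRR [0.4128 0.2892 0.092 ]
footRL [0.4152 0.3137 0.092 ]
foot/ledge 0.09091008986185214
0.097 56 sx [-0.0187 -0.0121  0.016 ] sy [-0.0015  0.0002  0.0025] 0.10252819721130971
0.108 53 sx [-0.0189 -0.0135  0.0153] sy [0.0008 0.0023 0.0082] 0.11422123313780935
0.118 434 sx [-0.0177 -0.0011  0.0153] sy [0.0024 0.0065 0.0101] 0.12374507773457695
((511.74151611328125, 286.87298583984375), (132.2269287109375, 37.596866607666016), 81.86871337890625) [0.50876193 0.28324431 0.09930872]
933 [0.42988773 0.3008014  0.18346553] [0.43476512 0.31843762 0.19232205] [0.42583996 0.28250499 0.13063302]
staple [311.3 127.2] 0.72 [0.4015 0.3033 0.09  ]
staple_front_leg [307.8  90.7] 0.6 [0.3734 0.3035 0.105 ]
hook_neck [274.  257.8] 0.87 [0.5055 0.2613 0.095 ]
store_box [311.8 179.3] 0.84 [0.4545 0.2986 0.    ]
```

>>> play_rows(targets=[{"linear":[0,0,-4.3],"delta_rot":[0,0,0],"grip":255},{"linear":[0,0,-8.4],"delta_rot":[0,0,0],"grip":255},{"linear":[-1.5,0.1,-8.4],"delta_rot":[0,0,0],"grip":255},{"linear":[-3.5,0.3,-8.4],"delta_rot":[0,0,0],"grip":255},{"linear":[-5.3,0.5,-8.4],"delta_rot":[0,0,0],"grip":255},{"linear":[-7.8,0.7,-8.7],"delta_rot":[0,0,0],"grip":255},{"linear":[-9.6,0.8,-9.7],"delta_rot":[0,0,0],"grip":255},{"linear":[-10.8,0.9,-10.9],"delta_rot":[0,0,0],"grip":255},{"linear":[-11.7,1.0,-11.9],"delta_rot":[0,0,0],"grip":255},{"linear":[-11.9,1.0,-12.1],"delta_rot":[0,0,0],"grip":255}])

```text
time: 9.6
ee_pos: [0.3577, 0.3063, 0.1249]
tcp_rot: [-179.9, -0.4, 174.6]
wrist_force: [1.2, -0.8, 1.3]
opening: 0.0001
grasp_force: 0.3
```

>>> play_rows(targets=[{"linear":[-0.1,0,-0.7],"delta_rot":[0,0,0],"grip":255},{"linear":[-0.2,0,-1.4],"delta_rot":[0,0,0],"grip":255},{"linear":[-0.3,0,-2.1],"delta_rot":[0,0,0],"grip":255},{"linear":[-0.3,0,-2.6],"delta_rot":[0,0,0],"grip":255},{"linear":[-0.3,0,-2.9],"delta_rot":[0,0,0],"grip":255},{"linear":[-0.3,0,-3.05],"delta_rot":[0,0,0],"grip":255},{"linear":[-0.3,0,-3.15],"delta_rot":[0,0,0],"grip":255},{"linear":[-0.3,0,-3.15],"delta_rot":[0,0,0],"grip":255}])

```text
time: 10.4
ee_pos: [0.3556, 0.3064, 0.0951]
tcp_rot: [-180.0, -0.4, 174.5]
wrist_force: [-3.6, -1.8, 6.3]
opening: -0.0001
grasp_force: 3.4
```

>>> play_rows(targets=[{"linear":[0,0,4],"delta_rot":[0,0,0],"grip":255},{"linear":[0,0,8],"delta_rot":[0,0,-0.13],"grip":200},{"linear":[2,-0.5,11],"delta_rot":[0,0,-0.27],"grip":130},{"linear":[5,-1,13],"delta_rot":[0,0,-0.41],"grip":130},{"linear":[8,-2,14],"delta_rot":[0,0,-0.55],"grip":130},{"linear":[11,-3,14],"delta_rot":[0,0,-0.69],"grip":130},{"linear":[13.5,-4,14],"delta_rot":[0,0,-0.83],"grip":130},{"linear":[15,-4.4,14],"delta_rot":[0,0,-0.97],"grip":130},{"linear":[15.1,-4.4,13],"delta_rot":[0,0,-1.11],"grip":130},{"linear":[15.1,-4.4,12],"delta_rot":[0,0,-1.25],"grip":130}])

```text
time: 11.4
ee_pos: [0.5075, 0.2621, 0.2138]
tcp_rot: [-180.0, -0.4, 102.5]
wrist_force: [0.7, 0.2, -0.0]
opening: 0.0419
grasp_force: 0.0
```

>>> play_rows(targets=[{"linear":[0,0,0],"delta_rot":[0,0,-0.13],"grip":130},{"linear":[0,0,-1],"delta_rot":[0,0,-0.26],"grip":130},{"linear":[0,0,-1],"delta_rot":[0,0,-0.373],"grip":130},{"linear":[0,0,-1],"delta_rot":[0,0,-0.373],"grip":130},{"linear":[0,0,-1],"delta_rot":[0,0,-0.373],"grip":130}])

```text
time: 11.9
ee_pos: [0.5068, 0.2625, 0.2044]
tcp_rot: [-180.0, -0.4, 81.8]
wrist_force: [-0.3, -0.4, 0.1]
opening: 0.0421
grasp_force: 0.0
```

Run:
```python
from h import *
o=bot.get_obs();print(o["q"].round(1),o["ee_pos"].round(4),o["tcp_rot"].round(2),o["opening"])
p=bot.camera("wrist");save(p,"w3.png")
for t in["hook_neck","snap_hook"]:
    for r in bot.pinpoint(p,t)[:2]: print(t,np.round(r["pixel"],1),round(r["conf"],2),wpt(p,*r["pixel"],.095).round(4))
r=bot.trace(p,"snap_hook")
if r:
    c=wcloud(p,r[0]["pixels"]); q=c[(c[:,2]>.096)&(c[:,2]<.106)]; print(cv2.minAreaRect((q[:,:2]*1000).astype(np.float32)))
```

```text
[ 27.2   7.1   9.4  92.1   0.3 125.5] [0.5068 0.2625 0.2044] [-179.98   -0.4    81.75] 0.042093053801609846
hook_neck [308.3 236.3] 0.86 [0.5041 0.2615 0.095 ]
snap_hook [310.3 229.3] 0.89 [0.5062 0.2663 0.095 ]
((515.024658203125, 285.8564147949219), (133.2328338623047, 43.570377349853516), 81.39229583740234)
```

View pics/w3.png

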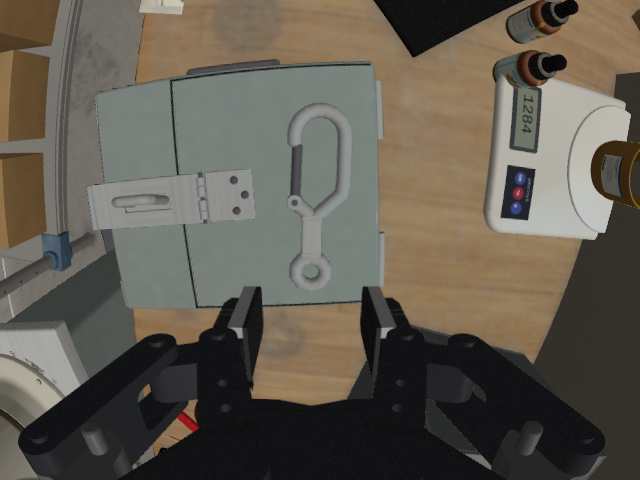

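Picture: the hasp lies flat over the staple at (90–250, 170–225), and the hook neck is at (312,235), right where I aimed. Now the grasp.

>>> play_rows(force=100, targets=[{"linear":[0.05,0,-4],"delta_rot":[0,0,0],"grip":130},{"linear":[0.05,0,-8],"delta_rot":[0,0,0],"grip":130},{"linear":[0.05,0,-10],"delta_rot":[0,0,0],"grip":130},{"linear":[0.05,0,-11],"delta_rot":[0,0,0],"grip":130},{"linear":[0.05,0,-11.15],"delta_rot":[0,0,0],"grip":130},{"linear":[0.05,0,-11.15],"delta_rot":[0,0,0],"grip":255},{"linear":[0.05,0,-11.15],"delta_rot":[0,0,0],"grip":255},{"linear":[0.05,0,-11.15],"delta_rot":[0,0,0],"grip":255},{"linear":[0.05,0,-11.15],"delta_rot":[0,0,0],"grip":255},{"linear":[0.05,0,-11.15],"delta_rot":[0,0,0],"grip":255}])

```text
time: 13.1
ee_pos: [0.5079, 0.2628, 0.0947]
tcp_rot: [179.9, -0.5, 81.6]
wrist_force: [-0.9, -0.1, 6.4]
opening: 0.0099
grasp_force: 98.2
```

>>> play_rows(targets=[{"linear":[0,0,0],"delta_rot":[0,0,0],"grip":255},{"linear":[0,0,0.5],"delta_rot":[0,0,0],"grip":255},{"linear":[0,0,2],"delta_rot":[0,0,0],"grip":255},{"linear":[0,0,5],"delta_rot":[0,0,0],"grip":255},{"linear":[0,0,5],"delta_rot":[0,0,0],"grip":255},{"linear":[0,0,5],"delta_rot":[0,0,0],"grip":255}])

```text
time: 13.7
ee_pos: [0.5077, 0.2627, 0.1441]
tcp_rot: [179.9, -0.5, 81.6]
wrist_force: [-0.2, 0.6, -2.0]
opening: 0.0099
grasp_force: 98.2
```

Run:
```python
from h import *
o=bot.get_obs();print(o["ee_pos"].round(4),o["tcp_rot"].round(2),o["opening"],o["wrist_force"].round(2))
for n in["wrist","side","top"]:
    p=bot.camera(n);save(p,n+"4.png")
    r=bot.trace(p,"snap_hook")
    if r:
        c=(wcloud if n=="wrist" else cloud)(p,r[0]["pixels"]); q=c[(c[:,2]>.135)&(c[:,2]<.17)]; print(n,len(q),cv2.minAreaRect((q[:,:2]*1000).astype(np.float32)),q[:,2].mean())
        A=np.c_[q[:,:2]-q[:,:2].mean(0),np.ones(len(q))]; print("plane",np.linalg.lstsq(A,q[:,2],rcond=None)[0].round(4))
        np.save("hk_"+n+".npy",q)
```

```text
[0.5077 0.2627 0.1441] [179.94  -0.46  81.56] 0.009944702354747145 [-0.22  0.57 -2.04]
wrist 12831 ((515.9832763671875, 286.1537170410156), (132.695556640625, 43.650604248046875), 82.88433074951172) 0.14830485869722831
plane [ 0.0087 -0.0103  0.1483]
side 0 ((0.0, 0.0), (0.0, 0.0), 0.0) nan
plane [0. 0. 0.]
top 220 ((503.1923828125, 239.78575134277344), (29.98579216003418, 37.33365249633789), 16.046815872192383) 0.1466182836771384
plane [0.0145 0.0563 0.1466]<stdin>:7: RuntimeWarning: Mean of empty slice.
  ret = ret.dtype.type(ret / rcount)
<stdin>:8: RuntimeWarning: Mean of empty slice.
  ret = um.true_divide(
```

View pics/wrist4.png

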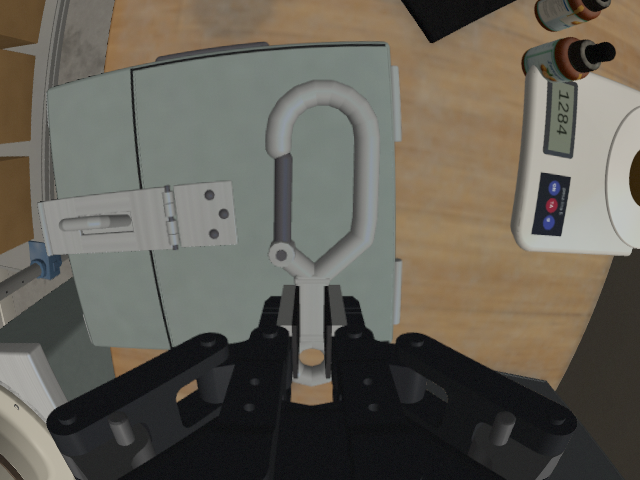

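The hook is held flat with its neck at the TCP, and the gate is on the staple side. I'll align it with the box's y axis and bring it in behind the rear leg.

>>> play_rows(targets=[{"linear":[-1.5,-0.3,0],"delta_rot":[0,0,0.02],"grip":255},{"linear":[-3.5,-0.7,0],"delta_rot":[0,0,0.04],"grip":255},{"linear":[-5.5,-1.1,0],"delta_rot":[0,0,0.06],"grip":255},{"linear":[-7,-1.4,0],"delta_rot":[0,0,0.06],"grip":255},{"linear":[-7.4,-1.4,-0.5],"delta_rot":[0,0,0.06],"grip":255},{"linear":[-7.4,-1.4,-1.5],"delta_rot":[0,0,0.06],"grip":255},{"linear":[-7.4,-1.4,-2],"delta_rot":[0,0,0.06],"grip":255},{"linear":[-7.4,-1.4,-2],"delta_rot":[0,0,0.06],"grip":255},{"linear":[-7.4,-1.4,-2],"delta_rot":[0,0,0.06],"grip":255}])

```text
time: 14.9
ee_pos: [0.4334, 0.2484, 0.1222]
tcp_rot: [-179.9, -0.4, 85.0]
wrist_force: [0.9, 0.0, -1.4]
opening: 0.0099
grasp_force: 98.3
```

Run:
```python
from h import *
o=bot.get_obs();print(o["ee_pos"].round(4),o["tcp_rot"].round(2),o["wrist_force"].round(2))
p=bot.camera("wrist")
cv2.imwrite("pics/w5.png",cv2.resize(cv2.cvtColor(p["color"][50:350,90:490],cv2.COLOR_RGB2BGR),None,fx=2,fy=2,interpolation=cv2.INTER_CUBIC))
T=o["ee_pos"]; a=np.radians(85); hx=np.array([np.cos(a),np.sin(a)]); hy=np.array([-hx[1],hx[0]])
v,u=np.mgrid[50:350,90:490]; m=np.zeros((480,640),bool); m[50:350,90:490]=1
c=wcloud(p,m); e=c[:,:2]-T[:2]; X=e@hx;Y=e@hy
def f(n,k): print(n,k.sum(), "x",np.percentile(X[k],[1,50,99]).round(4),"y",np.percentile(Y[k],[1,50,99]).round(4),"z",np.percentile(c[k,2],[1,50,99]).round(4)) if k.sum() else print(n,0)
k=(Y>.023)&(Y<.09)&(X>.02)&(X<.1)
f("rod",k&(c[:,2]>.1)); 
for z in np.arange(.1,.13,.004): f("%.3f"%z,k&(abs(c[:,2]-z)<.002))
k2=(c[:,2]>.118)&(Y<.022)&(X>.01); f("hook",k2)
for i in range(20,100,8): f("hk%d"%i,k2&(abs(X-i/1000)<.002))
```

```text
[0.4334 0.2484 0.1222] [-179.93   -0.36   84.99] [ 0.92  0.01 -1.45]
rod 1487 x [0.0513 0.0579 0.0618] y [0.0312 0.0446 0.0632] z [0.1009 0.1238 0.1265]
0.100 47 x [0.0502 0.0516 0.0558] y [0.031  0.0336 0.0632] z [0.0982 0.1    0.102 ]
0.104 55 x [0.0507 0.0528 0.0569] y [0.0309 0.0326 0.0622] z [0.1021 0.1037 0.106 ]
0.108 46 x [0.0516 0.0529 0.0578] y [0.0312 0.033  0.0623] z [0.1061 0.1079 0.1098]
0.112 49 x [0.0525 0.0536 0.0584] y [0.0312 0.0326 0.0624] z [0.1101 0.1119 0.1138]
0.116 78 x [0.0535 0.056  0.0607] y [0.0312 0.0325 0.064 ] z [0.1143 0.1166 0.118 ]
0.120 193 x [0.0543 0.0576 0.0619] y [0.0321 0.0345 0.0645] z [0.1182 0.1206 0.122 ]
0.124 965 x [0.0552 0.0585 0.0619] y [0.0348 0.0473 0.062 ] z [0.1221 0.1245 0.126 ]
0.128 77 x [0.0569 0.0586 0.0607] y [0.039  0.0478 0.0584] z [0.126  0.1263 0.1269]
hook 14386 x [0.0101 0.0384 0.0888] y [-0.0353 -0.006   0.0174] z [0.1225 0.1269 0.1761]
hk20 740 x [0.018 0.02  0.022] y [-0.0167  0.0005  0.016 ] z [0.1221 0.1269 0.1288]
hk28 601 x [0.0261 0.0278 0.03  ] y [-0.0237 -0.0121  0.0165] z [0.1196 0.1266 0.1286]
hk36 412 x [0.034 0.036 0.038] y [-0.0248 -0.0169  0.0149] z [0.123  0.126  0.1282]
hk44 429 x [0.042  0.044  0.0459] y [-0.0252 -0.0172  0.0148] z [0.123  0.126  0.1282]
hk52 449 x [0.05  0.052 0.054] y [-0.0254 -0.0169  0.0142] z [0.1224 0.1259 0.1283]
hk60 492 x [0.058 0.06  0.062] y [-0.0256 -0.0167  0.0157] z [0.1223 0.1256 0.1281]
hk68 561 x [0.0661 0.068  0.07  ] y [-0.0253  0.0083  0.0177] z [0.1225 0.1264 0.1284]
hk76 617 x [0.074  0.0761 0.0779] y [-0.0241 -0.0127  0.0166] z [0.1222 0.1263 0.1284]
hk84 873 x [0.0821 0.0839 0.086 ] y [-0.0195 -0.0036  0.0122] z [0.1235 0.1267 0.1285]
hk92 44 x [0.09   0.0904 0.0912] y [-0.0088 -0.0029  0.0014] z [0.1218 0.1242 0.1259]
```

View pics/w5.png

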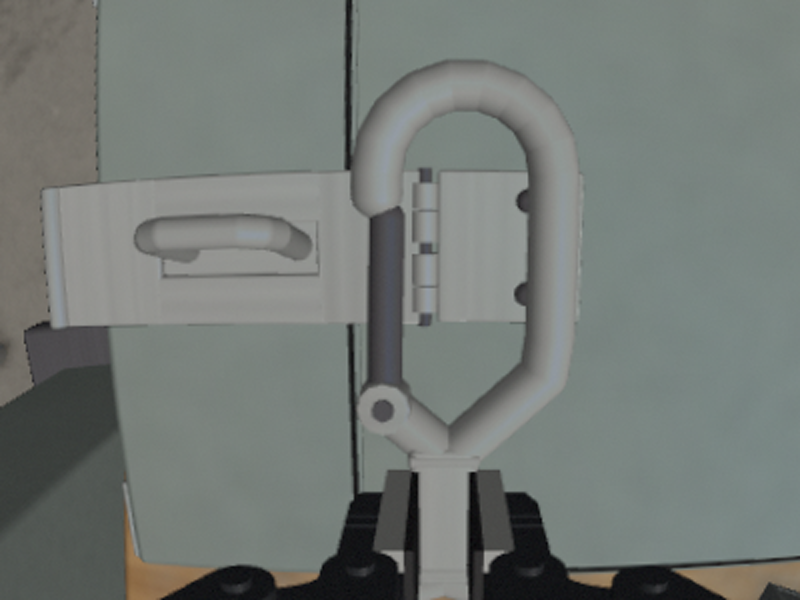

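The rear leg sits at (55, 34.5) mm in the hook frame, as planned. I'll descend, shift 1.8 mm along the hook, and approach.

>>> play_rows(targets=[{"linear":[0,0.18,-0.6],"delta_rot":[0,0,0],"grip":255},{"linear":[0,0.18,-1.2],"delta_rot":[0,0,0],"grip":255},{"linear":[0,0.18,-1.6],"delta_rot":[0,0,0],"grip":255},{"linear":[0,0.18,-1.8],"delta_rot":[0,0,0],"grip":255},{"linear":[-0.3,0.21,-1.8],"delta_rot":[0,0,0],"grip":255},{"linear":[-0.7,0.24,-1.8],"delta_rot":[0,0,0],"grip":255},{"linear":[-1,0.27,-1.8],"delta_rot":[0,0,0],"grip":255},{"linear":[-1.2,0.29,-1.8],"delta_rot":[0,0,0],"grip":255},{"linear":[-1.2,0.29,-1.8],"delta_rot":[0,0,0],"grip":255}])

```text
time: 15.85
ee_pos: [0.4209, 0.2515, 0.1049]
tcp_rot: [-180.0, -0.4, 85.0]
wrist_force: [0.1, 0.1, -1.4]
opening: 0.0097
grasp_force: 98.3
```

>>> play_rows(targets=[{"linear":[-0.2,0.02,0],"delta_rot":[0,0,0],"grip":255},{"linear":[-0.4,0.04,0],"delta_rot":[0,0,0],"grip":255},{"linear":[-0.5,0.05,0],"delta_rot":[0,0,0],"grip":255},{"linear":[-0.6,0.06,0],"delta_rot":[0,0,0],"grip":255},{"linear":[-0.7,0.07,0],"delta_rot":[0,0,0],"grip":255},{"linear":[-0.8,0.08,0],"delta_rot":[0,0,0],"grip":255},{"linear":[-0.8,0.08,0],"delta_rot":[0,0,0],"grip":255}])

```text
time: 16.55
ee_pos: [0.4133, 0.252, 0.1048]
tcp_rot: [-180.0, -0.4, 85.0]
wrist_force: [4.2, -2.7, -0.8]
opening: 0.0101
grasp_force: 98.4
```

>>> play_rows(targets=[{"linear":[-0.1,0.01,0],"delta_rot":[0,0,0],"grip":255},{"linear":[-0.25,0.02,0],"delta_rot":[0,0,0],"grip":255},{"linear":[-0.4,0.03,0],"delta_rot":[0,0,0],"grip":255},{"linear":[-0.55,0.04,0],"delta_rot":[0,0,0],"grip":255},{"linear":[-0.7,0.05,0],"delta_rot":[0,0,0],"grip":255},{"linear":[-0.8,0.06,0],"delta_rot":[0,0,0],"grip":255},{"linear":[-0.8,0.06,0],"delta_rot":[0,0,0],"grip":255}])

```text
time: 17.25
ee_pos: [0.4059, 0.253, 0.105]
tcp_rot: [179.9, -0.4, 85.0]
wrist_force: [7.4, -1.0, -1.4]
opening: 0.0099
grasp_force: 98.5
```

```bash
cat > leg.py <<'E'
from h import *
o=bot.get_obs();T=o["ee_pos"];print(T.round(4),o["tcp_rot"].round(2),o["wrist_force"].round(2))
p=bot.camera("wrist"); a=np.radians(o["tcp_rot"][2]); hx=np.array([np.cos(a),np.sin(a)]); hy=np.array([-hx[1],hx[0]])
m=np.zeros((480,640),bool); m[50:350,90:490]=1
c=wcloud(p,m); e=c[:,:2]-T[:2]; X=e@hx;Y=e@hy
def f(n,k): print(n,k.sum(), "x",np.percentile(X[k],[1,50,99]).round(4),"y",np.percentile(Y[k],[1,50,99]).round(4)) if k.sum() else print(n,0)
f("bridge",(c[:,2]>.119)&(c[:,2]<.128)&(X>.035)&(X<.1)&(Y>-.03)&(Y<.06))
h=(c[:,2]>.104)&(c[:,2]<.113)&(X>.02)
f("hook",h); f("nose+",h&(X>.085)); f("spine",h&(X>.035)&(X<.06)&(Y<-.01))
cv2.imwrite("pics/leg.png",cv2.resize(cv2.cvtColor(p["color"][50:350,110:510],cv2.COLOR_RGB2BGR),None,fx=2,fy=2))
E
python3 leg.py
```

```text
[0.4059 0.253  0.105 ] [179.94  -0.44  84.98] [ 7.39 -1.04 -1.36]
bridge 1705 x [0.0526 0.0564 0.0597] y [0.0056 0.0195 0.0358]
hook 9816 x [0.0206 0.0583 0.0891] y [-0.0262 -0.0082  0.0156]
nose+ 722 x [0.0851 0.0871 0.0905] y [-0.0174 -0.0047  0.0076]
spine 1631 x [0.0352 0.0476 0.0599] y [-0.0266 -0.0211 -0.0168]
```

>>> play_rows(targets=[{"linear":[-0.1,0.01,0],"delta_rot":[0,0,0],"grip":255},{"linear":[-0.2,0.02,0],"delta_rot":[0,0,0],"grip":255},{"linear":[-0.3,0.03,0],"delta_rot":[0,0,0],"grip":255},{"linear":[-0.4,0.04,0],"delta_rot":[0,0,0],"grip":255},{"linear":[-0.5,0.04,0],"delta_rot":[0,0,0],"grip":255},{"linear":[-0.5,0.04,0],"delta_rot":[0,0,0],"grip":255}])

```text
time: 17.9
ee_pos: [0.401, 0.2533, 0.1052]
tcp_rot: [179.9, -0.4, 85.0]
wrist_force: [8.4, -1.7, 0.5]
opening: 0.0096
grasp_force: 98.8
```

```bash
python3 leg.py
```

```text
[0.401  0.2533 0.1052] [179.91  -0.42  84.97] [ 8.38 -1.74  0.5 ]
bridge 1756 x [0.0529 0.0566 0.06  ] y [0.0005 0.0152 0.0308]
hook 9876 x [0.0205 0.0573 0.0891] y [-0.0263 -0.0086  0.0156]
nose+ 736 x [0.085  0.087  0.0905] y [-0.0181 -0.005   0.0072]
spine 1645 x [0.0352 0.0475 0.0598] y [-0.0267 -0.0212 -0.0168]
```

View pics/leg.png

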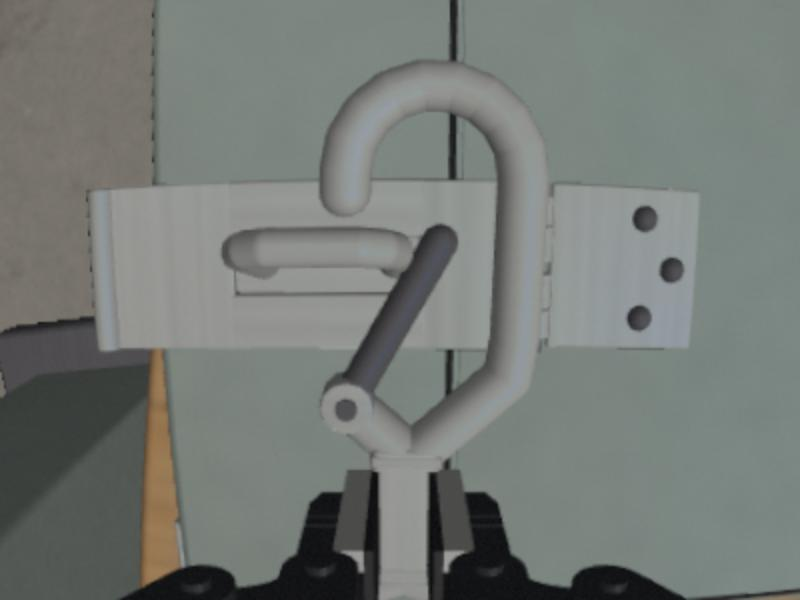

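The gate is pushed in and the leg is inside the opening, just under the nose. I'll slide along the hook toward the bend.

>>> play_rows(targets=[{"linear":[-0.01,-0.1,0],"delta_rot":[0,0,0],"grip":255},{"linear":[-0.03,-0.3,0],"delta_rot":[0,0,0],"grip":255},{"linear":[-0.04,-0.5,0],"delta_rot":[0,0,0],"grip":255},{"linear":[-0.06,-0.7,0],"delta_rot":[0,0,0],"grip":255},{"linear":[-0.08,-0.9,0],"delta_rot":[0,0,0],"grip":255},{"linear":[-0.1,-1.1,0],"delta_rot":[0,0,0],"grip":255},{"linear":[-0.11,-1.3,0],"delta_rot":[0,0,0],"grip":255},{"linear":[-0.11,-1.3,0],"delta_rot":[0,0,0],"grip":255}])

```text
time: 18.75
ee_pos: [0.3984, 0.2401, 0.1045]
tcp_rot: [-179.9, -0.4, 85.0]
wrist_force: [-0.3, -0.1, -1.7]
opening: 0.0095
grasp_force: 98.5
```

>>> play_rows(targets=[{"linear":[-0.05,-0.2,0],"delta_rot":[0,0,0],"grip":255},{"linear":[-0.17,-0.35,0],"delta_rot":[0,0,0],"grip":255},{"linear":[-0.3,-0.5,0],"delta_rot":[0,0,0],"grip":255},{"linear":[-0.35,-0.57,0],"delta_rot":[0,0,0],"grip":255},{"linear":[-0.35,-0.57,0],"delta_rot":[0,0,0],"grip":255}])

```text
time: 19.25
ee_pos: [0.3954, 0.2344, 0.1047]
tcp_rot: [-180.0, -0.4, 85.0]
wrist_force: [-0.2, -0.1, -1.0]
opening: 0.0098
grasp_force: 98.5
```

```bash
python3 leg.py
```

```text
[0.3954 0.2344 0.1047] [-179.96   -0.39   85.  ] [-0.24 -0.1  -1.01]
bridge 1804 x [0.072  0.0753 0.0789] y [-0.0033  0.0116  0.0272]
hook 9257 x [0.0206 0.0576 0.0894] y [-0.025  -0.0094  0.0181]
nose+ 746 x [0.0851 0.0871 0.0909] y [-0.0163 -0.0035  0.009 ]
spine 1611 x [0.0353 0.0479 0.0599] y [-0.0254 -0.0202 -0.016 ]
```

>>> play_rows(targets=[{"linear":[-0.05,-0.15,0],"delta_rot":[0,0,0],"grip":255},{"linear":[-0.1,-0.3,0],"delta_rot":[0,0,0],"grip":255},{"linear":[-0.14,-0.45,0],"delta_rot":[0,0,0],"grip":255},{"linear":[-0.15,-0.5,0],"delta_rot":[0,0,0],"grip":255},{"linear":[-0.15,-0.5,0],"delta_rot":[0,0,0],"grip":255}])

```text
time: 19.8
ee_pos: [0.394, 0.2294, 0.1047]
tcp_rot: [-180.0, -0.4, 85.0]
wrist_force: [-0.9, 0.3, -0.9]
opening: 0.0096
grasp_force: 98.5
```

>>> play_rows(targets=[{"linear":[0,-0.03,0],"delta_rot":[0,0,0],"grip":255},{"linear":[0,-0.06,0],"delta_rot":[0,0,0],"grip":255},{"linear":[-0.01,-0.09,0],"delta_rot":[0,0,0],"grip":255},{"linear":[-0.01,-0.12,0],"delta_rot":[0,0,0],"grip":255},{"linear":[-0.01,-0.12,0],"delta_rot":[0,0,0],"grip":255}])

```text
time: 20.3
ee_pos: [0.3941, 0.2288, 0.1048]
tcp_rot: [-180.0, -0.5, 85.0]
wrist_force: [0.2, 5.6, -0.7]
opening: 0.0102
grasp_force: 98.4
```

>>> play_rows(targets=[{"linear":[0,-0.02,0],"delta_rot":[0,0,0],"grip":255},{"linear":[0,-0.04,0],"delta_rot":[0,0,0],"grip":255},{"linear":[0,-0.04,0],"delta_rot":[0,0,0],"grip":255}])

```text
time: 20.6
ee_pos: [0.3942, 0.2287, 0.1049]
tcp_rot: [-180.0, -0.5, 85.0]
wrist_force: [0.5, 6.6, -2.7]
opening: 0.0099
grasp_force: 98.4
```

>>> play_rows(targets=[{"linear":[0,-0.03,0],"delta_rot":[0,0,0],"grip":255},{"linear":[0,-0.05,0],"delta_rot":[0,0,0],"grip":255},{"linear":[0,-0.06,0],"delta_rot":[0,0,0],"grip":255},{"linear":[0,-0.06,0],"delta_rot":[0,0,0],"grip":255}])

```text
time: 21.0
ee_pos: [0.3942, 0.2286, 0.105]
tcp_rot: [-180.0, -0.6, 85.0]
wrist_force: [1.5, 9.4, -2.1]
opening: 0.01
grasp_force: 98.4
```

>>> play_rows(targets=[{"linear":[0,-0.03,0],"delta_rot":[0,0,0],"grip":255},{"linear":[0,-0.05,0],"delta_rot":[0,0,0],"grip":255},{"linear":[0,-0.05,0],"delta_rot":[0,0,0],"grip":255},{"linear":[0,-0.05,0],"delta_rot":[0,0,0],"grip":255}])

```text
time: 21.4
ee_pos: [0.3943, 0.2285, 0.1051]
tcp_rot: [-180.0, -0.6, 85.1]
wrist_force: [1.6, 12.2, -2.7]
opening: 0.0099
grasp_force: 98.3
```

>>> play_rows(targets=[{"linear":[0,0,0],"delta_rot":[0,0,0],"grip":255},{"linear":[0,0,0],"delta_rot":[0,0,0],"grip":255},{"linear":[0,0,0],"delta_rot":[0,0,0],"grip":255}])

```text
time: 21.7
ee_pos: [0.3943, 0.2285, 0.1051]
tcp_rot: [-180.0, -0.6, 85.1]
wrist_force: [1.1, 12.5, -3.1]
opening: 0.0097
grasp_force: 98.3
```

```bash
python3 leg.py
```

```text
[0.3943 0.2285 0.1051] [-179.99   -0.62   85.06] [ 1.14 12.46 -3.1 ]
bridge 1815 x [0.0779 0.0811 0.085 ] y [-0.004   0.0106  0.0266]
hook 9016 x [0.0206 0.0568 0.0894] y [-0.025  -0.01    0.0224]
nose+ 616 x [0.0851 0.0876 0.0907] y [-0.0167 -0.0051  0.0068]
spine 1605 x [0.0352 0.0478 0.0598] y [-0.0253 -0.0201 -0.0159]
```

View pics/leg.png

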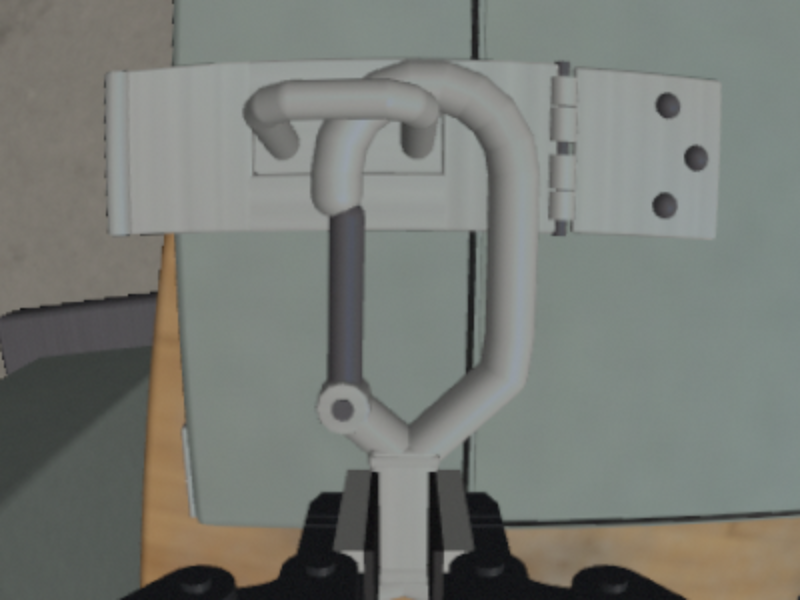

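The gate is shut with the rear leg seated in the bend, and the tug held at about 12.4 N. Now I'll ease off, lower the hook, and release it.

>>> play_rows(targets=[{"linear":[0,0.1,0],"delta_rot":[0,0,0],"grip":255},{"linear":[0.01,0.25,0],"delta_rot":[0,0,0],"grip":255},{"linear":[0.02,0.4,0],"delta_rot":[0,0,0],"grip":255},{"linear":[0.02,0.4,-0.15],"delta_rot":[0,0,0],"grip":255},{"linear":[0.02,0.4,-0.3],"delta_rot":[0,0,0],"grip":255},{"linear":[0.02,0.4,-0.4],"delta_rot":[0,0,0],"grip":255},{"linear":[0.02,0.4,-0.4],"delta_rot":[0,0,0],"grip":255}])

```text
time: 22.45
ee_pos: [0.394, 0.2306, 0.1004]
tcp_rot: [-179.9, -0.4, 85.0]
wrist_force: [0.6, -0.1, -1.1]
opening: 0.0097
grasp_force: 98.6
```

>>> play_rows(targets=[{"linear":[0,0,-0.05],"delta_rot":[0,0,0],"grip":255},{"linear":[0,0,-0.1],"delta_rot":[0,0,0],"grip":255},{"linear":[0,0,-0.1],"delta_rot":[0,0,0],"grip":255}])

```text
time: 22.75
ee_pos: [0.3942, 0.2308, 0.0998]
tcp_rot: [-180.0, -0.4, 85.0]
wrist_force: [-0.6, 1.2, -0.9]
opening: 0.0101
grasp_force: 98.7
```

>>> play_rows(force=20, targets=[{"linear":[0,0,0],"delta_rot":[0,0,0],"grip":210},{"linear":[0,0,0],"delta_rot":[0,0,0],"grip":180},{"linear":[0,0,0],"delta_rot":[0,0,0],"grip":130},{"linear":[0,0,0],"delta_rot":[0,0,0],"grip":130},{"linear":[0,0,1],"delta_rot":[0,0,0],"grip":130},{"linear":[0,0,4],"delta_rot":[0,0,0],"grip":130},{"linear":[0,0,8],"delta_rot":[0,0,0],"grip":130},{"linear":[0,0,12],"delta_rot":[0,0,0],"grip":130},{"linear":[0,0,12],"delta_rot":[0,0,0],"grip":130}])

```text
time: 23.65
ee_pos: [0.3955, 0.2316, 0.2258]
tcp_rot: [179.7, -0.7, 85.0]
wrist_force: [0.1, -0.1, -0.2]
opening: 0.0418
grasp_force: 0.0
```

Run:
```python
from h import *
o=bot.get_obs();T=np.array([.3942,.2308]);print(o["ee_pos"].round(3),o["opening"])
p=bot.camera("wrist"); a=np.radians(85); hx=np.array([np.cos(a),np.sin(a)]); hy=np.array([-hx[1],hx[0]])
m=np.zeros((480,640),bool); m[:300]=1; c=wcloud(p,m); e=c[:,:2]-T; X=e@hx;Y=e@hy
b=(c[:,2]>.119)&(c[:,2]<.13)&(X>.035)&(X<.1)&(Y>-.03)&(Y<.06); print("bridge",np.percentile(X[b],50).round(4),np.percentile(Y[b],[1,99]).round(4))
r=bot.trace(p,"snap_hook")
if r:
    q=wcloud(p,r[0]["pixels"]); q=q[(q[:,2]>.094)&(q[:,2]<.112)]; print(cv2.minAreaRect((q[:,:2]*1000).astype(np.float32)))
    A=np.c_[q[:,:2]-q[:,:2].mean(0),np.ones(len(q))]; print("plane",np.linalg.lstsq(A,q[:,2],rcond=None)[0].round(4))
cv2.imwrite("pics/fin.png",cv2.resize(cv2.cvtColor(p["color"][50:350,110:510],cv2.COLOR_RGB2BGR),None,fx=2,fy=2))
```

```text
[0.396 0.232 0.226] 0.04177324566156797
bridge 0.0792 [-0.0039  0.0265]
((400.5464782714844, 253.907958984375), (133.3721466064453, 44.76961898803711), 85.48075866699219)
plane [0.021  0.0561 0.1019]
```

```bash
python3 -c "
from workcell import bot
print(bot.job_done())"
```

```text
the job is handed in; nothing more can be done
None
```

The hasp is folded flat, the hook is clipped on the staple's rear leg with its gate shut, and the tug held at about 12.4 N. The job is handed in, but no verdict came back; I viewed 12 pictures, over the limit of 10, and confirmed the final hook pose from depth data only.

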